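# Sweep the tape rolls into their bay

### The arm

A 6-joint arm with a two-finger parallel gripper is mounted at the origin on a cart in front of the work surface, level with it; the furniture and walls round the work are solid. World frame = base frame: x ahead of the robot, y to its left, z up, the work surface at z = 0. Lengths are in m, angles in rad, forces in N, time in s.
With the tool pointing down it reaches from about 0.375 to 0.9 m from the base axis. Payload 3.1 kg.
Tool frame: the origin (TCP) lies at the very end of the fingers, on their centre line; the grasp point (between the pads) lies 19 mm behind it (manip.grasp_offset is the distance from the TCP to the grasp point, in m); x points along the fingers, z is the direction in which the jaws open and shut, and the axes are right-handed (so a half turn about x gives the same grasp; the last joint's range is limited). The gripper opens to 85 mm and grips with 20 to 120 N. Pads are 22 mm wide; open, the fingers measure 114 mm over their backs; the gripper's body (76 mm by 85 mm) begins 54 mm behind the grasp point. The pads swing forward as they close: fully open they stand 13 mm farther back than shut.
Start: joints at [-1.524, 0.527, 1.433, -0, 1.181, -0.178], TCP at [0.14, -0.609, 0.231] pointing down, gripper open.
Joint ranges: [-3.08, 3.08], [-0.75, 2.2], [0.22, 2.44], [-1.43, 4.57], [0, 2.65], [-2.85, 2.85]. Speed limits (rad/s): [2.79, 2.79, 3.14, 3.14, 3.14, 3.14].

### API

Orientations are given as a unit quaternion [x, y, z, w].
In Python, from station import manip gives the robot as it stands.
- The arm moves only by the tool send_rows, never from a script. Its argument "steps" is a list that holds one entry, the list of rows, each a list of 5 numbers: the closure, from 0 (fully open) to 1 (shut), then the shift along the world's x, y, z in m, then the turn about the world's z in rad. A call has 1 to 8 rows; each row is the pose to reach, as a shift and turn from the pose commanded when the call began; what a row does not reach only later rows make up. A row lasts 1/8 s, in which the tool goes at most 62.5 mm and 10.7 degrees, less where a joint would pass 70% of its speed; a pose out of reach is approached as far as the arm can. A call with a gripper value outside its range is refused whole. The fingers move at their own pace and stop on an object; "grip_force" is the grip in N (left out, the last holds). Time passes only in rows, so rows that repeat a pose let the fingers close. It gives the time, the measured TCP pose, the force and the opening at its end, in the units of the state.
- manip.sense(): the state, without advancing time (a new reading comes with each control period).
- manip.snapshot(name): name is "scene" or "top" or "wrist"; returns the picture (420x560x3 uint8, red, green, blue); there is no depth.
- manip.camera_params(name): a dict with "fx", "fy", "cx", "cy" (pixels), "T" (4x4, takes a point from camera to world coordinates); the wrist camera has in their place "tool_from_camera" (4x4, takes a point from camera to tool coordinates, whose origin is the TCP and whose axes are the tool frame's). Camera axes: x right, y down, z forward; pixel columns grow to the right and rows downward; lengths in m; the calibration is good to about 2 mm. The wrist camera is an equidistant fisheye: a pixel r from the principal point sees the ray r / f radians off the axis. A picture is of the moment at which its call begins: read the wrist's pose just before it. camera_params takes no time and is no camera call.
- manip.sign_off(): hands the job in, once; it reports no verdict.
The state is a dict: "t": time; "q": joint angles; "qd": joint speeds; "tau": joint torques, N m; "tcp_pos": TCP position; "tool_rot": TCP orientation; "force": force on the tool from outside, world axes, zero at the start; "ft_torque": the same for the moment, N m; "finger_gap": opening from 0.0 (shut) to 1.0 (fully open).
Only numpy, scipy, OpenCV 4.12 (cv2) and the standard library are available. Lean on these libraries where they do the work, as an engineer would, in place of code of your own. Each camera call takes 0.05 s, during which the arm holds its last target.

### The job

Tidy the counter: with your fingertips, sweep the three loose rolls of tape (pink, green and blue) along the counter through the open side of the dark wooden bay, until each lies flat and wholly inside it. Only push them: do not pick them up or tip them on edge, and leave everything else where it is. Finish with the hand clear of everything.

Things in the scene. Friction and masses are not known exactly. Their poses are not given: they have to be found in the camera images.
- tape_bay: three-sided wooden bay fixed to the counter: dark walls 12 mm thick and 28 mm high on three sides, blue felt floor level with the counter (no step or lip), inside 200 mm wide along its x and 130 mm deep along its y. Origin at the centre of the floor, at counter height; the open side (mouth) faces its +y, 65 mm from the origin; the closed back is at y = -65 mm
- bay_mouth (a point): middle of the bay's open side, at counter height, at the line where the felt floor begins
- pink_center (a point): centre, half-way up, of the loose pink roll of decorative tape lying flat on the counter: 46 mm across, 15 mm high, about 18 g. Its middle is solid to the touch, so push it against its outer rim
- pink_roll: the same pink roll; origin at the centre of its underside, z axis up
- green_center (a point): centre, half-way up, of the loose green roll of decorative tape lying flat on the counter: 46 mm across, 15 mm high, about 18 g. Its middle is solid to the touch, so push it against its outer rim
- green_roll: the same green roll; origin at the centre of its underside, z axis up
- blue_center (a point): centre, half-way up, of the loose blue roll of decorative tape lying flat on the counter: 46 mm across, 15 mm high, about 18 g. Its middle is solid to the touch, so push it against its outer rim
- blue_roll: the same blue roll; origin at the centre of its underside, z axis up
- eraser: white block eraser in a blue sleeve, lying on the counter, 48 x 38 x 12 mm; must stay. Origin: centre of its underside
- ink_tin: round dark blue and white ink pad tin, 70 mm across, 18 mm high; must stay. Origin: centre of its underside
- stapler: dark green desk stapler, 124 x 78 x 46 mm; must stay. Origin: centre of its underside
- sharpener: small grey metal pencil sharpener, 27 x 25 x 13 mm; must stay. Origin: centre of its underside

How it is judged:
By the outcome, as a careful person would: the job done as asked, in the order asked, and still so for the second after the job is handed in, with the robot touching nothing.
It also fails if it takes over 72 s, if anything falls off the work surface, if the arm or the gripper's body presses on something with over 40 N, if the wrist force passes 120 N, or if a joint passes its speed limit or range.

## Working session

There is one attempt and no reset: what is moved stays moved. The work goes in short steps, Python scripts to look and compute and a tool call to move; the robot and the scene stay as the last step left them, time stands still between calls to the robot, and variables do not carry over. Pictures are saved under pics/ and viewed, and the job is handed in when it is done.

Besides the shell and the picture viewer there is one more tool, called after "Emit:" in YAML: its name, and indented under it one key for each argument. send_rows: Moves the arm, as the interface text tells. Its arguments: {"type":"object","properties":{"steps":{"type":"array","items":{"type":"array","items":{"type":"array","items":{"type":"number"}}}},"grip_force":{"type":"number"}},"required":["steps"]}

```bash
mkdir -p pics; ls
python3 - <<'E'
from station import manip
import cv2
s=manip.sense(); print(s)
for n in("top","scene"):
    im=manip.snapshot(n); cv2.imwrite(f"pics/{n}0.png",im[:,:,::-1]); p=manip.camera_params(n); print(n,p)
E
```

```text
pics
{'t': 0.0, 'q': array([-1.52350382e+00,  5.28488642e-01,  1.43390249e+00,  2.83006103e-05,
        1.18139865e+00, -1.78512036e-01]), 'qd': array([-0.00118053,  0.00012048, -0.00055955,  0.00051584, -0.0021116 ,
       -0.00149168]), 'tau': array([-1.42501369e-03, -4.42356169e+01, -1.78023416e+01, -4.84140637e-04,
        8.29837401e-03,  7.73098407e-06]), 'tcp_pos': array([ 0.1399263 , -0.60840104,  0.23031975]), 'tool_rot': array([ 0.4410783 ,  0.55365036, -0.43989787,  0.5526401 ]), 'force': array([ 0.20536152, -0.10967301, -0.24124308]), 'ft_torque': array([ 0.03752699, -0.03401403,  0.06221167]), 'finger_gap': 0.9991219917597061}
top {'fx': 393.03315021625224, 'fy': 393.03315021625224, 'cx': 277.70786775578466, 'cy': 207.80039756128113, 'T': array([[-0.12234768, -0.97052513,  0.20763435,  0.35584421],
       [-0.99248531,  0.12005955, -0.02363516,  0.06803523],
       [-0.00198997, -0.20896575, -0.97792094,  0.94507824],
       [ 0.        ,  0.        ,  0.        ,  1.        ]])}
scene {'fx': 448.33671847486596, 'fy': 448.33671847486596, 'cx': 275.7912977135122, 'cy': 214.62560816497637, 'T': array([[-0.96486074,  0.19320615, -0.17808742,  0.74079671],
       [ 0.26234535,  0.67018673, -0.69427996,  0.77896862],
       [-0.01478733, -0.71660388, -0.6973236 ,  0.79225752],
       [ 0.        ,  0.        ,  0.        ,  1.        ]])}
```

View pics/top0.png

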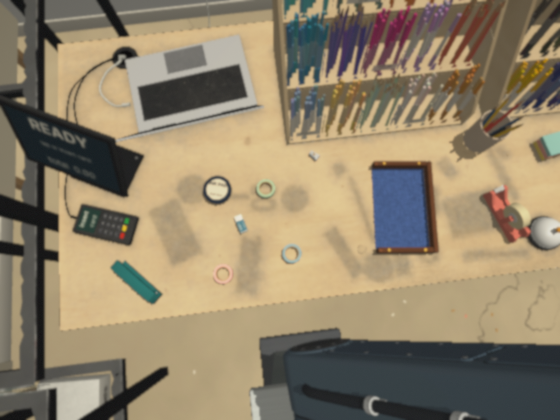

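View pics/scene0.png

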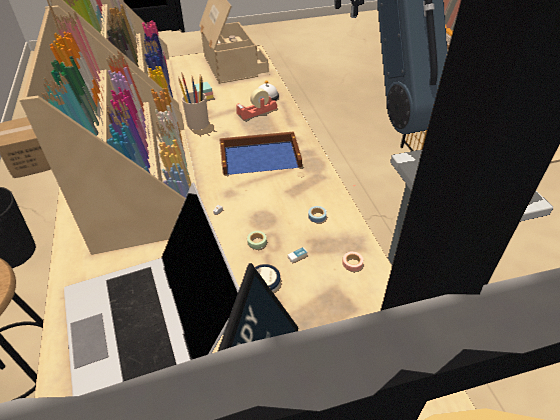

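The top view shows the bay felt at about (373–432, 166–250) with its mouth to the image left. Rolls are at green (265,188), pink (223,274) and blue (290,253). The tin is at (217,190), the eraser at (240,224), the sharpener at (314,156) and the stapler at (136,282). Now I'll measure them.

```bash
cat > h.py <<'E'
import numpy as np, cv2
from station import manip
def ray(n,uv,z,p=None):
    p=p or manip.camera_params(n); d=np.array([(uv[0]-p['cx'])/p['fx'],(uv[1]-p['cy'])/p['fy'],1]); T=np.array(p['T'])
    d=T[:3,:3]@d; o=T[:3,3]; return o+d*(z-o[2])/d[2]
def proj(n,X,p=None):
    p=p or manip.camera_params(n); T=np.linalg.inv(np.array(p['T'])); c=T[:3,:3]@X+T[:3,3]
    return np.array([p['fx']*c[0]/c[2]+p['cx'],p['fy']*c[1]/c[2]+p['cy']])
E
python3 - <<'E'
from h import *
im=cv2.imread('pics/top0.png')
cv2.imwrite('pics/top0z.png',cv2.resize(im[140:310,100:370],None,fx=2.9,fy=2.9,interpolation=cv2.INTER_CUBIC))
cv2.imwrite('pics/top0b.png',cv2.resize(im[140:280,340:460],None,fx=4,fy=4,interpolation=cv2.INTER_CUBIC))
hsv=cv2.cvtColor(im,cv2.COLOR_BGR2HSV)
for n,c in dict(green=(265,188),pink=(223,274),blue=(290,253)).items():
    print(n,ray('top',c,.0075).round(4), hsv[c[1]-9,c[0]-3:c[0]+3].tolist(), proj('scene',ray('top',c,.0075)).round())
m=cv2.inRange(hsv,(100,80,40),(125,255,255)); 
k,l,s,ce=cv2.connectedComponentsWithStats(m)
for i in range(1,k):
    if s[i,4]>15: print(s[i],ce[i])
    if s[i,4]>2000:
        cn=max(cv2.findContours((l==i).astype(np.uint8),0,2)[0],key=cv2.contourArea)
        b=cv2.boxPoints(cv2.minAreaRect(cn)); print(b,[ray('top',x,0).round(4) for x in b])
for n,c in dict(tin=(217,190),er=(240,224),sh=(314,156),st=(136,282)).items(): print(n,ray('top',c,.01).round(3))
E
```

```text
green [0.6083 0.0704 0.0075] [[24, 71, 207], [28, 65, 205], [29, 62, 203], [29, 60, 200], [30, 58, 197], [29, 62, 199]] [256. 241.]
pink [0.4125 0.1928 0.0075] [[13, 76, 233], [12, 77, 232], [12, 78, 232], [12, 77, 232], [12, 77, 233], [12, 76, 233]] [353. 262.]
blue [0.4421 0.0298 0.0075] [[21, 57, 206], [24, 40, 197], [32, 27, 191], [37, 23, 190], [41, 23, 190], [40, 24, 190]] [317. 216.]
[287  24   6  24  75] [288.86666667  36.18666667]
[298  24   8  22  69] [300.91304348  34.08695652]
[353  25   4   9  16] [354.875  29.375]
[359  29   6  28  46] [361.43478261  43.04347826]
[331  32   7  23  40] [333.575  43.125]
[344  46   7  24  46] [346.7826087   57.93478261]
[300  69   3  14  28] [300.64285714  75.42857143]
[552  68   8  13  47] [556.19148936  74.29787234]
[535  98   8   9  26] [538.61538462 101.61538462]
[ 373  169   55   78 3954] [399.65300961 207.73925139]
[[372.43213 169.07468]
 [423.8869  166.62445]
 [427.65387 245.7308 ]
 [376.1991  248.18103]] [array([ 0.626, -0.203,  0.   ]), array([ 0.6164, -0.3324,  0.    ]), array([ 0.4195, -0.3016,  0.    ]), array([ 0.4289, -0.1777,  0.    ])]
tin [0.617 0.188 0.01 ]
er [0.526 0.141 0.01 ]
sh [ 0.675 -0.061  0.01 ]
st [0.419 0.396 0.01 ]
```

```bash
sleep 1
```

```text
(no output)
```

View pics/top0z.png

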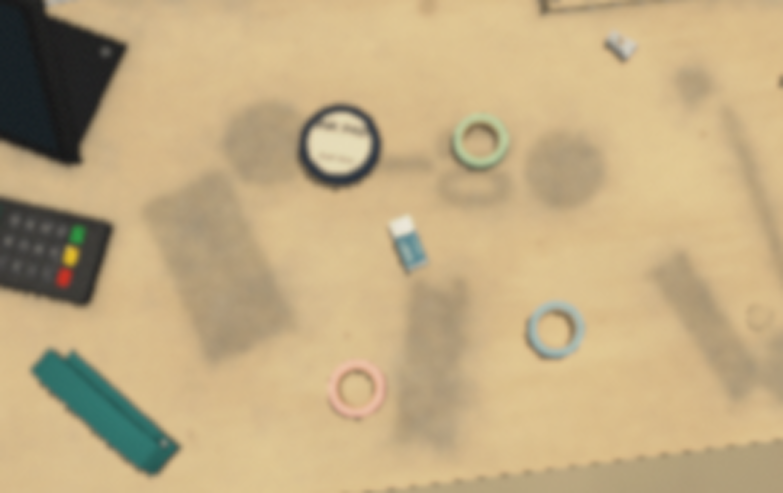

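View pics/top0b.png

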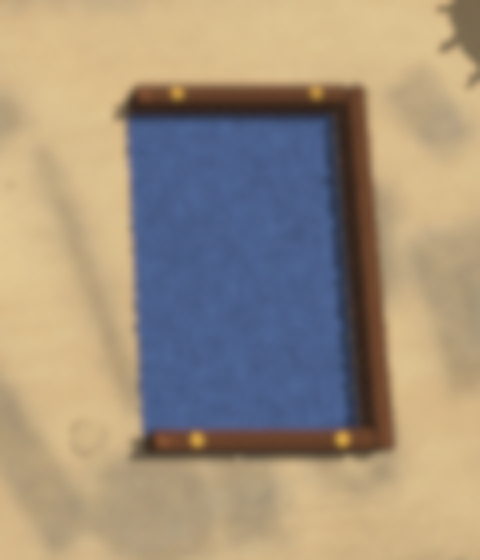

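Run:
```python
from h import *
from scipy.spatial.transform import Rotation as R
s=manip.sense(); M=R.from_quat(s['tool_rot']).as_matrix(); print(M.round(3), 'jaw ang',np.arctan2(M[1,2],M[0,2]))
m=np.array([.527,-.190]);e=np.array([.9925,-.122]);n=np.array([.122,.9925]);
tc=s['tcp_pos']
for nm,p,sx in (('blue',(.4421,.0298),-.055),('green',(.6083,.0704),.055),('pink',(.4125,.1928),0)):
    p=np.array(p);t=m+sx*e-.053*n;d=t-p;L=np.linalg.norm(d);d/=L
    st=p-.046*d; jaw=np.arctan2(d[0],-d[1]); 
    print(nm,'target',t.round(4),'dir',d.round(3),'L',L.round(3),'start',st.round(4),'end',(t-.026*d).round(4),'shift',(st-tc[:2]).round(4),'push ang',np.arctan2(d[1],d[0]).round(3))
```

```text
[[-0.     0.975  0.224]
 [ 0.002  0.224 -0.975]
 [-1.     0.    -0.002]] jaw ang -1.3450237413523076
blue target [ 0.4659 -0.2359] dir [ 0.089 -0.996] L 0.267 start [0.438  0.0756] end [ 0.4636 -0.21  ] shift [0.2981 0.6841] push ang -1.481
green target [ 0.5751 -0.2493] dir [-0.103 -0.995] L 0.321 start [0.613  0.1162] end [ 0.5778 -0.2235] shift [0.4731 0.7246] push ang -1.674
pink target [ 0.5205 -0.2426] dir [ 0.241 -0.971] L 0.449 start [0.4014 0.2374] end [ 0.5143 -0.2174] shift [0.2615 0.8459] push ang -1.328
```

Emit:
send_rows:
  steps:
    - [[0.6,0.04,0.05,0,0.1],[0.6,0.08,0.1,0,0.25],[0.6,0.12,0.15,0,0.4],[0.6,0.16,0.2,0,0.55],[0.6,0.19,0.25,0,0.7],[0.6,0.215,0.3,0,0.85],[0.6,0.235,0.35,0,1.0],[0.6,0.25,0.4,0,1.1]]
  grip_force: 30

```text
t: 1.1
tcp_pos: [0.3905, -0.2073, 0.2312]
tool_rot: [0.085, 0.702, -0.085, 0.702]
force: [0.7, 0.5, 0.1]
finger_gap: 0.401
```

Emit:
send_rows:
  steps:
    - [[0.6,0.01,0.05,0,0.08],[0.6,0.02,0.1,0,0.16],[0.6,0.03,0.15,0,0.24],[0.6,0.038,0.2,0,0.3],[0.6,0.044,0.25,0,0.335],[0.6,0.048,0.285,0,0.335],[0.6,0.048,0.285,-0.05,0.335],[0.6,0.048,0.285,-0.1,0.335]]

```text
t: 2.1
tcp_pos: [0.4387, 0.0766, 0.1307]
tool_rot: [-0.033, 0.705, 0.032, 0.707]
force: [0.7, -0.3, -1.2]
finger_gap: 0.4
```

Run:
```python
from h import *
s=manip.sense(); print(s['t'],s['tcp_pos'],s['tool_rot'],s['finger_gap'],s['force'])
for n in('top','scene','wrist'):
    cv2.imwrite(f'pics/{n}1.png',manip.snapshot(n)[:,:,::-1])
```

```text
2.1 [0.43871813 0.0766427  0.1307289 ] [-0.03266746  0.70525488  0.03234786  0.70746166] 0.3997571595623601 [ 0.65929109 -0.29856093 -1.23113965]
```

View pics/wrist1.png

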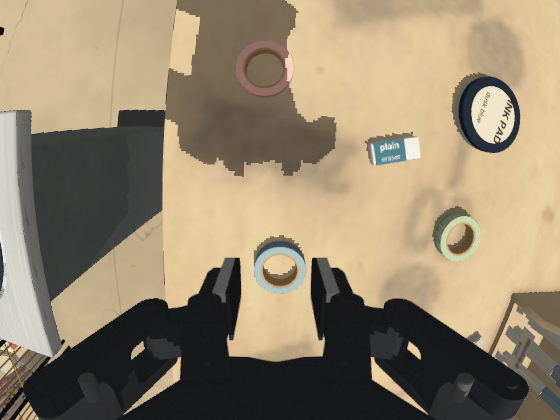

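View pics/scene1.png

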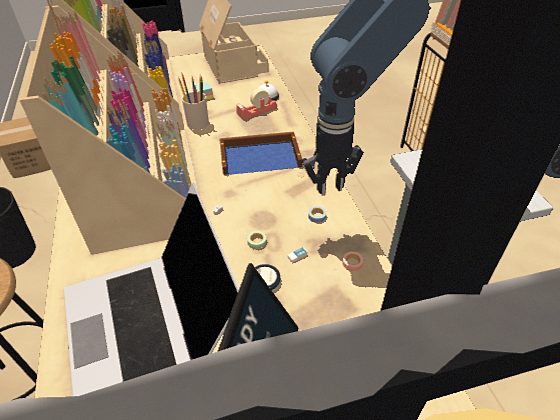

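The wrist view shows blue (280,267) laterally centred between the fingers, green at (457,235), pink at (266,68), the eraser at (395,150) and the tin at (490,115). I'll cross-check the roll positions with the wrist camera.

```bash
cat >> h.py <<'E'
from scipy.spatial.transform import Rotation as Rt
def wray(uv,z,s):
    p=manip.camera_params('wrist'); T=np.array(p['tool_from_camera'])
    dx,dy=uv[0]-p['cx'],uv[1]-p['cy']; r=np.hypot(dx,dy); th=r/p['fx']
    d=np.array([np.sin(th)*dx/r,np.sin(th)*dy/r,np.cos(th)])
    M=Rt.from_quat(s['tool_rot']).as_matrix(); o=M@T[:3,3]+s['tcp_pos']; d=M@T[:3,:3]@d
    return o+d*(z-o[2])/d[2]
E
python3 - <<'E'
from h import *
s=manip.sense()
print('tcp in scene',proj('scene',s['tcp_pos']))
for n,c in dict(blue=(280,267),green=(457,236),pink=(265,68),er=(395,150)).items(): print(n,wray(c,.012,s).round(4))
E
```

```text
tcp in scene [329.18991679 190.05601423]
blue [0.4441 0.0263 0.012 ]
green [0.6092 0.0687 0.012 ]
pink [0.4169 0.1925 0.012 ]
er [0.53   0.1386 0.012 ]
```

Emit:
send_rows:
  steps:
    - [[0.6,0.002,0.002,-0.04,0],[0.6,0.002,0.002,-0.08,0],[0.6,0.002,0.002,-0.105,0],[0.6,0.002,0.002,-0.118,0],[0.6,0.002,0.002,-0.126,0],[0.6,0.002,0.002,-0.126,0]]

```text
t: 3.0
tcp_pos: [0.4406, 0.0778, 0.0059]
tool_rot: [-0.032, 0.706, 0.032, 0.707]
force: [-0.1, -0.6, 1.2]
finger_gap: 0.4
```

Run:
```python
from h import *
s=manip.sense(); print(s['tcp_pos'],s['force'])
cv2.imwrite(f'pics/w2.png',manip.snapshot('wrist')[:,:,::-1])
im=manip.snapshot('scene')[:,:,::-1]
cv2.imwrite('pics/s2.png',cv2.resize(im[130:280,230:400],None,fx=4,fy=4))
```

```text
[0.44059335 0.0777995  0.00587367] [-0.10705914 -0.57221695  1.1591213 ]
```

View pics/w2.png

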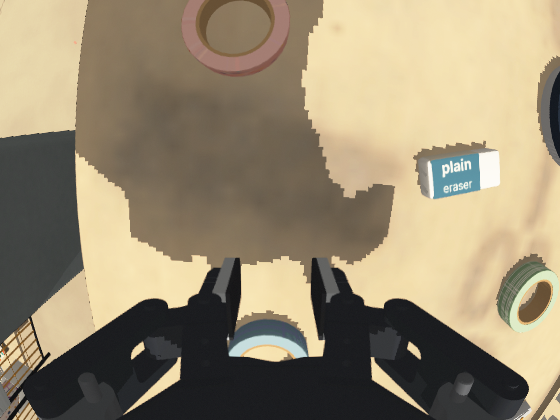

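View pics/s2.png

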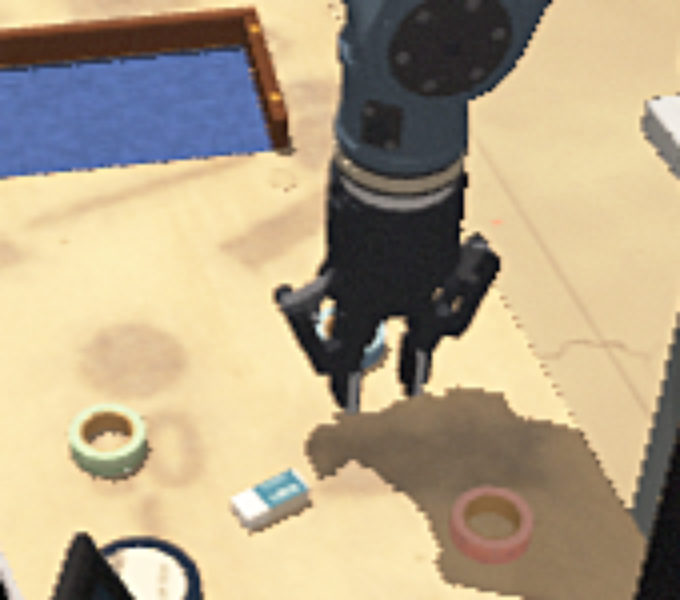

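The fingertips are behind blue and clear of everything. Pushing blue.

Emit:
send_rows:
  steps:
    - [[0.6,0.001,-0.01,-0.002,0],[0.6,0.002,-0.02,-0.002,0],[0.6,0.003,-0.034,-0.002,0],[0.6,0.004,-0.05,-0.002,0],[0.6,0.005,-0.066,-0.002,0],[0.6,0.006,-0.082,-0.002,0],[0.6,0.007,-0.094,-0.002,0],[0.6,0.008,-0.1,-0.002,0]]

```text
t: 4.1
tcp_pos: [0.4481, -0.023, 0.0033]
tool_rot: [-0.031, 0.706, 0.031, 0.706]
force: [-0.1, 0.2, 0.2]
finger_gap: 0.402
```

Run:
```python
from h import *
s=manip.sense(); print(s['tcp_pos'],s['force'])
w=manip.snapshot('wrist')[:,:,::-1]
im=manip.snapshot('top')[:,:,::-1]
cv2.imwrite('pics/t3.png',np.hstack([cv2.resize(im[140:300,200:360],(420,420)),w[:,160:400]]))
```

```text
[ 0.44806607 -0.02303809  0.00329449] [-0.13223873  0.23803979  0.15861918]
```

View pics/t3.png

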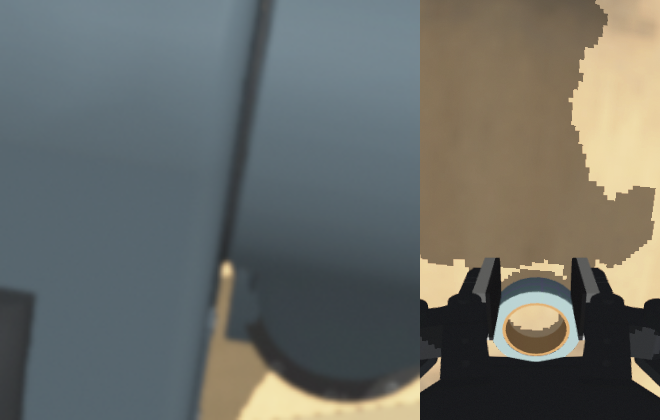

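Run:
```python
from h import *
s=manip.sense(); print(wray((277,327),.012,s).round(4), s['tcp_pos'].round(4))
```

```text
[ 0.452  -0.0479  0.012 ] [ 0.4483 -0.0228  0.0033]
```

Blue sits cradled 25 mm ahead of the TCP, as planned. Continuing into the bay.

Emit:
send_rows:
  steps:
    - [[0.6,0.001,-0.014,0,0],[0.6,0.002,-0.03,0,0],[0.6,0.004,-0.046,0,0],[0.6,0.005,-0.062,0,0],[0.6,0.006,-0.078,0,0],[0.6,0.008,-0.094,0,0],[0.6,0.009,-0.108,0,0],[0.6,0.01,-0.12,0,0]]

```text
t: 5.2
tcp_pos: [0.458, -0.1431, 0.0033]
tool_rot: [-0.032, 0.706, 0.032, 0.706]
force: [0.0, -0.1, -0.0]
finger_gap: 0.399
```

Emit:
send_rows:
  steps:
    - [[0.6,0.001,-0.012,0,0],[0.6,0.002,-0.024,0,0],[0.6,0.003,-0.036,0,0],[0.6,0.004,-0.048,0,0],[0.6,0.005,-0.058,0,0],[0.6,0.006,-0.066,0,0],[0.6,0.006,-0.072,0,0],[0.6,0.006,-0.072,0,0]]

```text
t: 6.2
tcp_pos: [0.464, -0.2145, 0.0033]
tool_rot: [-0.032, 0.706, 0.032, 0.706]
force: [0.3, 0.5, 0.9]
finger_gap: 0.404
```

Run:
```python
from h import *
s=manip.sense(); print(s['t'],s['tcp_pos'],s['force'])
w=manip.snapshot('wrist')[:,:,::-1]
im=manip.snapshot('scene')[:,:,::-1]
cv2.imwrite('pics/t4.png',np.hstack([cv2.resize(im[100:240,200:340],(420,420)),w[:,160:400]]))
```

```text
6.2 [ 0.46403279 -0.21453974  0.0033191 ] [0.2614107  0.51073059 0.91019082]
```

View pics/t4.png

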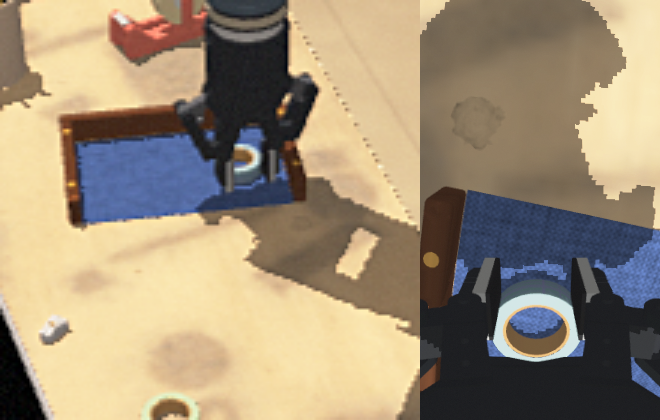

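Blue is wholly inside (wrist view: felt visible behind it, mouth edge ahead). Backing off and going to green.

Emit:
send_rows:
  steps:
    - [[0.6,-0.002,0.02,0,0],[0.6,-0.003,0.045,0.01,0],[0.6,-0.003,0.06,0.05,0],[0.6,0.02,0.1,0.08,-0.05],[0.6,0.05,0.15,0.08,-0.1],[0.6,0.08,0.2,0.08,-0.15],[0.6,0.11,0.25,0.08,-0.193],[0.6,0.14,0.3,0.08,-0.193]]

```text
t: 7.3
tcp_pos: [0.603, 0.0893, 0.083]
tool_rot: [0.036, 0.707, -0.036, 0.706]
force: [0.5, -0.3, -0.7]
finger_gap: 0.399
```

Emit:
send_rows:
  steps:
    - [[0.6,0.009,0.032,0,0],[0.6,0.009,0.034,0,0],[0.6,0.009,0.034,-0.03,0],[0.6,0.009,0.034,-0.05,0]]

```text
t: 7.8
tcp_pos: [0.6108, 0.1199, 0.032]
tool_rot: [0.036, 0.707, -0.036, 0.705]
force: [-0.1, 1.1, 0.2]
finger_gap: 0.402
```

Run:
```python
from h import *
s=manip.sense(); print(s['t'],s['tcp_pos'],s['force'])
w=manip.snapshot('wrist')[:,:,::-1]
im=manip.snapshot('scene')[:,:,::-1]
cv2.imwrite('pics/t5.png',np.hstack([im[100:300,200:380].repeat(2,0)[:420].repeat(2,1)[:400],w[:400]])[:, :800])
```

```text
7.8 [0.61083513 0.11985045 0.03201105] [-0.0687448   1.06664158  0.21650926]
```

View pics/t5.png

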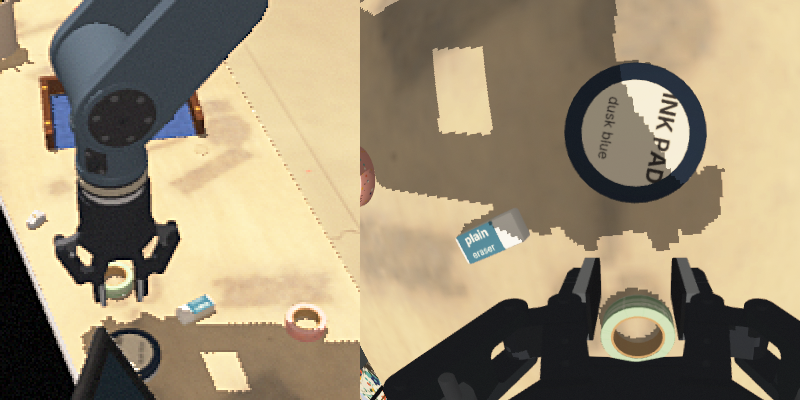

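Run:
```python
from h import *
s=manip.sense(); print(wray((280,335),.013,s).round(4))
for c in ((165,222),(160,240),(97,237)): print('eraser corner',wray(c,.006,s).round(4))
```

```text
[0.6078 0.0693 0.013 ]
eraser corner [0.5503 0.145  0.006 ]
eraser corner [0.5448 0.1346 0.006 ]
eraser corner [0.5019 0.14   0.006 ]
```

Emit:
send_rows:
  steps:
    - [[0.6,0,0,-0.02,0],[0.6,0,0,-0.029,0],[0.6,-0.001,-0.01,-0.029,0],[0.6,-0.002,-0.02,-0.029,0],[0.6,-0.003,-0.034,-0.029,0],[0.6,-0.005,-0.05,-0.029,0],[0.6,-0.006,-0.066,-0.029,0],[0.6,-0.008,-0.082,-0.029,0]]

```text
t: 8.9
tcp_pos: [0.6051, 0.0365, 0.0045]
tool_rot: [0.037, 0.706, -0.037, 0.706]
force: [0.0, 1.3, -0.0]
finger_gap: 0.4
```

Emit:
send_rows:
  steps:
    - [[0.6,-0.002,-0.016,0,0],[0.6,-0.003,-0.032,0,0],[0.6,-0.005,-0.048,0,0],[0.6,-0.007,-0.064,0,0],[0.6,-0.008,-0.08,0,0],[0.6,-0.01,-0.096,0,0],[0.6,-0.011,-0.11,0,0],[0.6,-0.012,-0.12,0,0]]

```text
t: 9.9
tcp_pos: [0.5929, -0.0832, 0.0043]
tool_rot: [0.037, 0.706, -0.037, 0.706]
force: [-0.1, 0.5, -0.4]
finger_gap: 0.402
```

Run:
```python
from h import *
s=manip.sense(); print(s['t'],s['tcp_pos'],s['force'])
w=manip.snapshot('wrist')[:,:,::-1]
im=manip.snapshot('scene')[:,:,::-1]
cv2.imwrite('pics/t6.png',np.hstack([cv2.resize(im[100:240,200:340],(420,420)),w[:,160:400]]))
```

```text
9.9 [ 0.5929122  -0.08316465  0.00428296] [-0.06063913  0.52419002 -0.4016202 ]
```

View pics/t6.png

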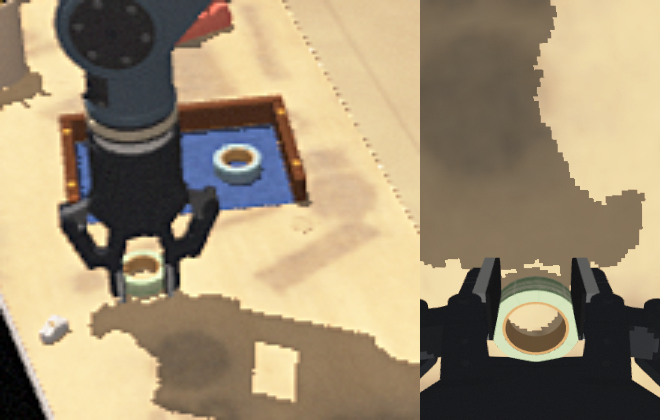

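Green rides in the cradle, blue is in the bay, and the sharpener is untouched.

Emit:
send_rows:
  steps:
    - [[0.6,-0.001,-0.012,0,0],[0.6,-0.003,-0.026,0,0],[0.6,-0.004,-0.042,0,0],[0.6,-0.006,-0.058,0,0],[0.6,-0.007,-0.074,0,0],[0.6,-0.009,-0.09,0,0],[0.6,-0.01,-0.102,0,0],[0.6,-0.011,-0.112,0,0]]

```text
t: 11.0
tcp_pos: [0.5819, -0.1949, 0.0043]
tool_rot: [0.037, 0.706, -0.036, 0.706]
force: [-0.3, -0.2, -0.2]
finger_gap: 0.398
```

Emit:
send_rows:
  steps:
    - [[0.6,-0.001,-0.01,0,0],[0.6,-0.002,-0.02,0,0],[0.6,-0.003,-0.028,0,0],[0.6,-0.004,-0.034,0,0],[0.6,-0.004,-0.034,0,0]]

```text
t: 11.62
tcp_pos: [0.5779, -0.2286, 0.0043]
tool_rot: [0.037, 0.706, -0.037, 0.706]
force: [-0.5, 0.3, 0.8]
finger_gap: 0.4
```

Run:
```python
from h import *
s=manip.sense(); print(s['t'],s['tcp_pos'],s['force'])
w=manip.snapshot('wrist')[:,:,::-1]
im=manip.snapshot('scene')[:,:,::-1]
cv2.imwrite('pics/t7.png',np.hstack([cv2.resize(im[100:240,200:340],(420,420)),w[:,160:400]]))
```

```text
11.625 [ 0.57792695 -0.22858095  0.0043369 ] [-0.46278772  0.25314393  0.80029652]
```

View pics/t7.png

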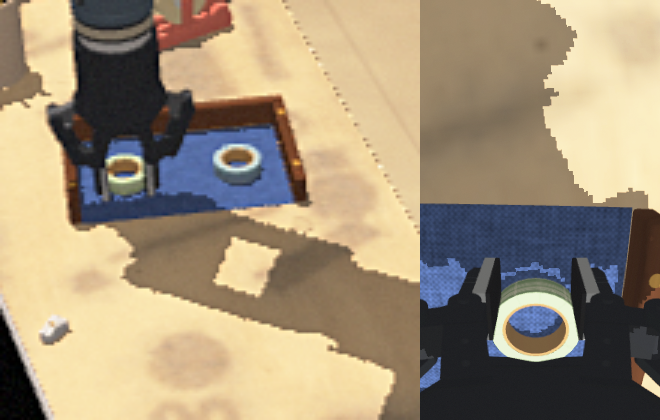

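Green is inside. Going to pink.

Emit:
send_rows:
  steps:
    - [[0.6,0.002,0.02,0,0],[0.6,0.004,0.045,0.01,0],[0.6,0.006,0.06,0.05,0],[0.6,-0.01,0.1,0.08,0.06],[0.6,-0.03,0.15,0.08,0.12],[0.6,-0.05,0.2,0.08,0.18],[0.6,-0.07,0.25,0.08,0.24],[0.6,-0.09,0.3,0.08,0.34]]

```text
t: 12.72
tcp_pos: [0.4864, 0.0747, 0.0845]
tool_rot: [-0.085, 0.702, 0.085, 0.702]
force: [1.0, 0.5, 0.2]
finger_gap: 0.398
```

Emit:
send_rows:
  steps:
    - [[0.6,-0.025,0.05,0,0],[0.6,-0.05,0.1,0,0],[0.6,-0.07,0.14,0,0],[0.6,-0.085,0.17,0,0],[0.6,-0.085,0.17,0,0],[0.6,-0.085,0.17,-0.03,0],[0.6,-0.085,0.17,-0.05,0]]

```text
t: 13.6
tcp_pos: [0.403, 0.2418, 0.0338]
tool_rot: [-0.084, 0.702, 0.084, 0.702]
force: [-0.5, 1.2, 0.6]
finger_gap: 0.399
```

Run:
```python
from h import *
s=manip.sense(); print(s['t'],s['tcp_pos'],s['force'])
w=manip.snapshot('wrist')[:,:,::-1]
im=manip.snapshot('scene')[:,:,::-1]
cv2.imwrite('pics/s8.png',im)
cv2.imwrite('pics/t8.png',np.hstack([im[100:300,200:380].repeat(2,0)[:420].repeat(2,1)[:400],w[:400]])[:, :800])
for c in ((278,335),(280,335)): print(wray(c,.013,s).round(4))
```

```text
13.6 [0.40297085 0.24180269 0.03376272] [-0.48085649  1.16452953  0.58205556]
[0.4176 0.1912 0.013 ]
[0.4188 0.1914 0.013 ]
```

View pics/t8.png

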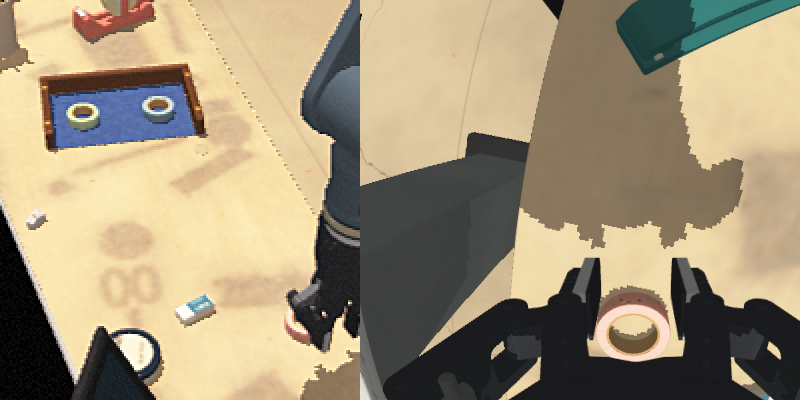

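Pink is centred in the cradle with the eraser and stapler clear. Pushing pink on a slight curve to the middle slot.

Emit:
send_rows:
  steps:
    - [[0.6,0,0,-0.02,0],[0.6,0,0,-0.03,0],[0.6,0.003,-0.012,-0.03,0],[0.6,0.006,-0.024,-0.03,0],[0.6,0.011,-0.038,-0.03,0],[0.6,0.016,-0.053,-0.03,0],[0.6,0.021,-0.068,-0.03,0],[0.6,0.027,-0.083,-0.03,0]]

```text
t: 14.7
tcp_pos: [0.4303, 0.1577, 0.0044]
tool_rot: [-0.083, 0.702, 0.083, 0.702]
force: [-0.0, 0.3, -0.1]
finger_gap: 0.4
```

Emit:
send_rows:
  steps:
    - [[0.6,0.005,-0.015,0,0],[0.6,0.01,-0.03,0,0],[0.6,0.016,-0.045,0,0],[0.6,0.021,-0.06,0,0],[0.6,0.026,-0.075,0,0],[0.6,0.032,-0.09,0,0],[0.6,0.037,-0.105,0,0],[0.6,0.042,-0.117,0,0]]

```text
t: 15.7
tcp_pos: [0.4723, 0.0409, 0.0043]
tool_rot: [-0.083, 0.702, 0.083, 0.702]
force: [0.2, 0.4, 0.1]
finger_gap: 0.398
```

Run:
```python
from h import *
s=manip.sense(); print(s['t'],s['tcp_pos'],s['force'])
w=manip.snapshot('wrist')[:,:,::-1]
im=manip.snapshot('scene')[:,:,::-1]
cv2.imwrite('pics/t9.png',np.hstack([cv2.resize(im[100:300,200:400],(420,420)),w[:,160:400]]))
```

```text
15.7 [0.47229819 0.04086054 0.00429854] [0.24357341 0.37341311 0.10860553]
```

View pics/t9.png

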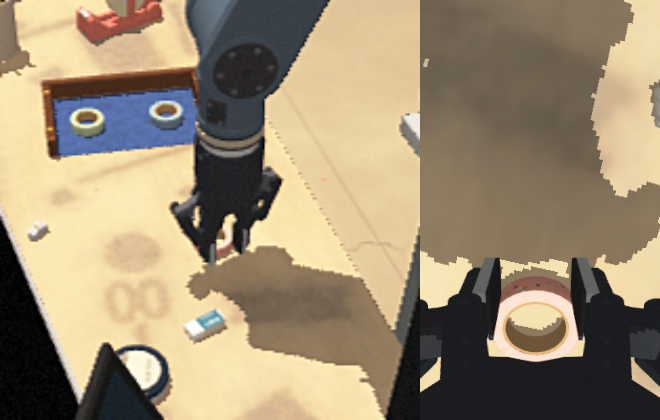

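Emit:
send_rows:
  steps:
    - [[0.6,0.005,-0.014,0,0],[0.6,0.011,-0.03,0,0],[0.6,0.016,-0.046,0,0],[0.6,0.022,-0.062,0,0],[0.6,0.028,-0.078,0,0],[0.6,0.034,-0.094,0,0],[0.6,0.039,-0.11,0,-0.02],[0.6,0.044,-0.125,0,-0.05]]

```text
t: 16.8
tcp_pos: [0.5162, -0.0842, 0.0043]
tool_rot: [-0.065, 0.704, 0.065, 0.704]
force: [-0.0, -0.2, -0.5]
finger_gap: 0.401
```

Emit:
send_rows:
  steps:
    - [[0.6,0.004,-0.012,0,-0.03],[0.6,0.008,-0.024,0,-0.06],[0.6,0.01,-0.036,0,-0.09],[0.6,0.011,-0.048,0,-0.12],[0.6,0.012,-0.06,0,-0.15],[0.6,0.012,-0.072,0,-0.18],[0.6,0.012,-0.08,0,-0.21],[0.6,0.012,-0.084,0,-0.24]]

```text
t: 17.8
tcp_pos: [0.5279, -0.1677, 0.0043]
tool_rot: [0.02, 0.707, -0.02, 0.707]
force: [0.0, 0.1, -0.0]
finger_gap: 0.402
```

Run:
```python
from h import *
s=manip.sense(); print(s['t'],s['tcp_pos'],s['force'])
w=manip.snapshot('wrist')[:,:,::-1]
im=manip.snapshot('scene')[:,:,::-1]
cv2.imwrite('pics/t10.png',np.hstack([cv2.resize(im[100:240,200:340],(420,420)),w[:,160:400]]))
print(wray((280,327),.012,s))
```

```text
17.8 [ 0.5278826  -0.16770122  0.00428862] [ 0.03789592  0.12221258 -0.00322824]
[ 0.52933457 -0.193763    0.012     ]
```

View pics/t10.png

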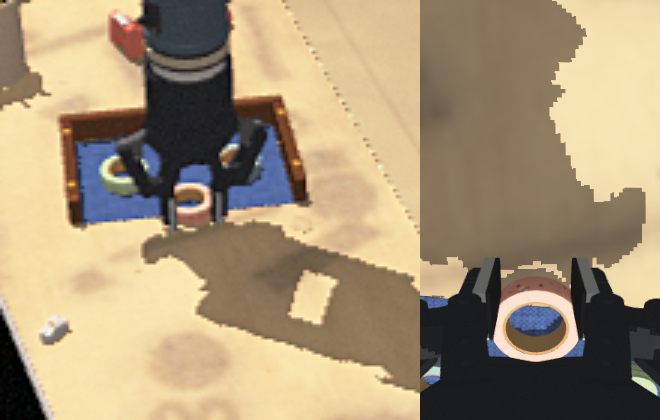

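Emit:
send_rows:
  steps:
    - [[0.6,-0.001,-0.01,0,-0.03],[0.6,-0.002,-0.02,0,-0.06],[0.6,-0.003,-0.03,0,-0.08],[0.6,-0.004,-0.038,0,-0.08],[0.6,-0.005,-0.044,0,-0.08],[0.6,-0.005,-0.044,0,-0.08]]

```text
t: 18.65
tcp_pos: [0.5229, -0.2117, 0.0043]
tool_rot: [0.047, 0.705, -0.047, 0.706]
force: [0.6, 0.4, 0.0]
finger_gap: 0.398
```

Run:
```python
from h import *
s=manip.sense(); print(s['t'],s['tcp_pos'],s['force'])
w=manip.snapshot('wrist')[:,:,::-1]
im=manip.snapshot('scene')[:,:,::-1]
cv2.imwrite('pics/t11.png',np.hstack([cv2.resize(im[100:240,200:340],(420,420)),w[:,100:460]]))
print(wray((280,327),.012,s))
```

```text
18.65 [ 0.52287678 -0.21167047  0.00431176] [0.63309124 0.42477467 0.01472611]
[ 0.52223665 -0.23773274  0.012     ]
```

View pics/t11.png

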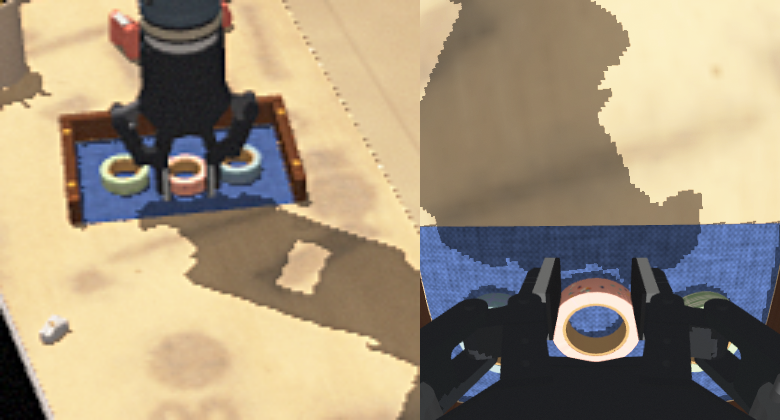

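All three rolls are in. Backing straight off, then up and away.

Emit:
send_rows:
  steps:
    - [[0.6,0.001,0.015,0,0],[0.6,0.003,0.035,0,0],[0.6,0.006,0.06,0.01,0],[0.6,0.006,0.075,0.05,0],[0.6,0.0,0.1,0.1,0],[0.6,-0.02,0.14,0.14,0],[0.6,-0.04,0.19,0.16,0],[0.6,-0.06,0.24,0.18,0]]

```text
t: 19.75
tcp_pos: [0.4614, 0.0318, 0.1852]
tool_rot: [0.047, 0.705, -0.047, 0.706]
force: [0.2, 0.7, -0.2]
finger_gap: 0.401
```

Emit:
send_rows:
  steps:
    - [[0.6,-0.02,0.05,0,0],[0.6,-0.04,0.1,0,0],[0.6,-0.05,0.14,0,0],[0.6,-0.06,0.17,0,0],[0.6,-0.06,0.18,0,0],[0.6,-0.06,0.18,0,0]]

```text
t: 20.5
tcp_pos: [0.4025, 0.2097, 0.1843]
tool_rot: [0.046, 0.706, -0.046, 0.706]
force: [-0.1, -0.1, -0.2]
finger_gap: 0.404
```

Run:
```python
from h import *
s=manip.sense(); print(s['t'],s['tcp_pos'],s['force'])
t=manip.snapshot('top')[:,:,::-1]; cv2.imwrite('pics/top9.png',t)
im=manip.snapshot('scene')[:,:,::-1]; cv2.imwrite('pics/scene9.png',im)
cv2.imwrite('pics/t12.png',np.hstack([cv2.resize(im[120:190,205:315],(440,280)),cv2.resize(t[140:280,350:470],(360,420))[:280]]))
cv2.imwrite('pics/t12b.png',cv2.resize(t[150:260,350:450],(600,660))[:600])
m=np.array([.527,-.190]);e=np.array([.9925,-.122]);n=np.array([.122,.9925])
# rolls: non-blue-felt, non-wall blobs inside felt (bright)
hsv=cv2.cvtColor(t,cv2.COLOR_BGR2HSV); g=cv2.inRange(hsv,(0,0,150),(180,120,255)); g[:, :374]=0; g[:,430:]=0; g[:168]=0; g[248:]=0
k,l,st,ce=cv2.connectedComponentsWithStats(g)
for i in range(1,k):
    if st[i,4]>40:
        x,y,w,h=st[i,:4]; P=ray('top',(x+w/2-.5,y+h/2-.5),.012)[:2]; r=P-m
        print(st[i],P.round(4),'bay',((r@e)*1e3).round(1),((r@n)*1e3+65).round(1))
```

```text
20.5 [0.40252102 0.2096758  0.18427738] [-0.12820576 -0.13792509 -0.17987049]
[ 374  171   50   70 1486] [ 0.5236 -0.2464] bay 3.5 8.6
[374 204  18  20  94] [ 0.5088 -0.2043] bay -16.3 48.5
[376 225  11   8  48] [ 0.4731 -0.1943] bay -53.0 54.2
[416 234   9  12  60] [ 0.4356 -0.2818] bay -79.5 -37.3
[380 236  13  10  66] [ 0.4431 -0.201 ] bay -81.9 43.9
```

View pics/top9.png

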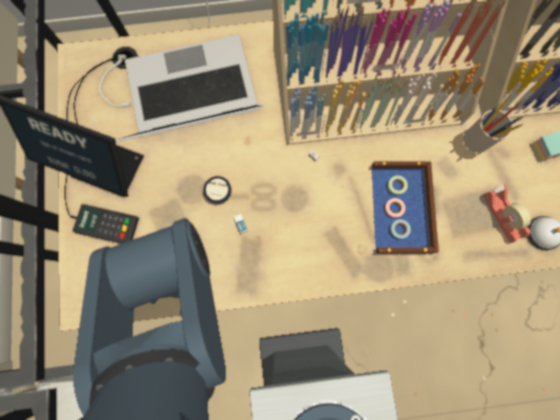

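View pics/scene9.png

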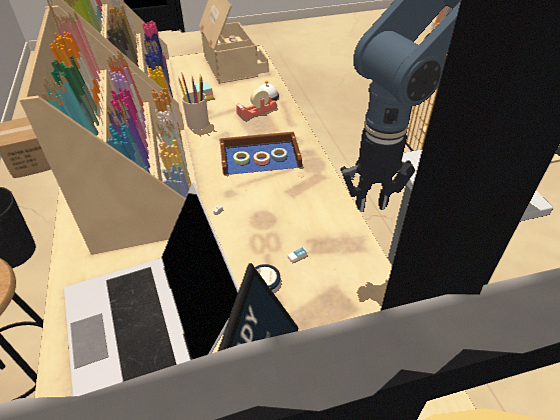

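Run:
```python
from h import *
m=np.array([.527,-.190]);e=np.array([.9925,-.122]);n=np.array([.122,.9925])
for k,c in dict(green=(398,185),pink=(395.5,207.7),blue=(401,229)).items():
    P=ray('top',c,.012)[:2]; r=P-m; print(k,P.round(4),'bay mm',((r@e)*1e3).round(),((r@n)*1e3+65).round())
a=cv2.imread('pics/top0.png').astype(int);b=cv2.imread('pics/top9.png').astype(int)
d=abs(a-b).max(2)
for k,(x,y) in dict(tin=(217,190),eraser=(240,224),sharp=(314,156)).items(): print(k,d[y-17:y+17,x-17:x+17].max())
s=manip.sense(); print('stapler corner (645-360,72) in t8 view; now:')
cv2.imwrite('pics/w13.png',manip.snapshot('wrist')[:,:,::-1])
```

```text
green [ 0.5745 -0.2548] bay mm 55.0 6.0
pink [ 0.5191 -0.2382] bay mm -2.0 16.0
blue [ 0.466  -0.2416] bay mm -54.0 6.0
tin 17
eraser 17
sharp 17
stapler corner (645-360,72) in t8 view; now:
```

View pics/w13.png

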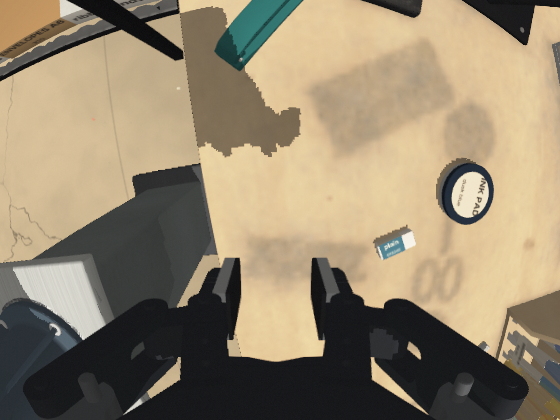

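The rolls' outer rims are at least 22 mm inside every bay edge. The eraser, tin and sharpener are unmoved in the image difference, and the wrist view shows the stapler at (260,30) with nothing near it.

Run:
```python
from station import manip
s=manip.sense();print(s['t'],abs(s['qd']).max()); print(manip.sign_off())
```

```text
20.65 0.009271574177431251
the job is handed in; nothing more can be done
None
```

All three rolls are in the bay, and I handed the job in at about 20.7 s of the 72 s allowed. I pushed blue, then green, then pink along the counter with the half-closed fingertips, without gripping or lifting any of them.

**Rolls:** the final top and scene views show all three lying flat. Their centres, in mm in the bay's own frame, are:

| Roll | x | y |
|---|---|---|
| green | 55 | 6 |
| pink | -2 | 16 |
| blue | -54 | 6 |

Every rim is at least about 22 mm from the walls and the mouth.

**Other items:** the tin, eraser and sharpener look the same in the top view before and after. The arm hid the stapler in the last top view, so I could only check it by eye in the wrist view. The hand never came near it.

**Hand:** it finished about 0.18 m above the counter, touching nothing, and no force reading I took exceeded about 1.5 N. No check failed, and the top and wrist cameras agreed on the roll positions to about 4 mm.

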